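# Unload the toner roller mixer with the bolt hook

## Robot

A 6-joint arm with a two-finger parallel gripper is mounted at the origin on the work surface. World frame = base frame: x ahead of the robot, y to its left, z up, the work surface at z = 0. Lengths are in mm, angles in rad, forces in N, time in s.
With the tool pointing down it reaches from about 250 to 800 mm from the base axis. Payload 3.9 kg.
Tool frame: the origin (TCP) lies midway between the tips of the shut fingers; the grasp point (between the pads) lies 19 mm behind it; z points along the fingers, y is the line along which they close (so a half turn about z gives the same grasp; the last joint's range is limited). The gripper opens to 85 mm and grips with 20 to 120 N. Pads are 22 mm wide; open, the fingers measure 114 mm over their backs; the gripper's body (76 mm by 85 mm) begins 54 mm behind the grasp point. The pads swing forward as they close: fully open they stand 13 mm farther back than shut.
Start: joints at [-1.152, 0.26, -0.138, 1.173, 0, 1.571], TCP at [213.493, -479.621, 231.304] pointing down, gripper open.
Joint ranges: [-2.78, 2.78], [-0.83, 1.72], [-1.28, 1.37], [-1.9, 2.12], [-1.57, 1.48], [-3.14, 3.14]. Speed limits (rad/s): [2.57, 2.57, 3.14, 3.14, 3.14, 3.14].

## Interface

Orientations are given as a rotation vector (axis times angle).
In Python, from workcell import arm, kin, telemetry, imaging gives the robot as it stands. Calls block until the motion is done:
- arm.goto(position, orientation): joint-space move of the TCP to a pose.
- arm.move_linear(position, attitude=None, feed=150, guard=None): straight line of the TCP; attitude=None keeps the orientation; feed is the mean speed in mm/s. With guard (N) it stops when the force on the tool has changed by that much, and returns True; else False.
- arm.move_joints(angles): joint-space move.
- arm.set_gripper(opening, force=None): finger opening in mm; force is the grip in N (None keeps the last); returns when the fingers have stopped.
- arm.sleep(seconds).
- kin.inverse_kinematics(position, orientation): joint angles nearest the present ones, or None.
- telemetry.get_state(): the state.
- imaging.capture(name): name is "scene" or "top"; returns a dict with "pixels" (480x640x3 uint8, blue, green, red), "camera_matrix" (3x3 intrinsics, pixels), "dist_coeffs" ([k1, k2, p1, p2, k3] as OpenCV has them; the pictures are not rectified), "world_to_cam" (4x4, takes a point from world to camera coordinates). Camera axes: x right, y up, looking along -z (the intrinsics and any distortion apply to the point x, -y, -z); pixel columns grow to the right and rows downward; lengths in mm; the calibration is good to about 2 mm. A picture is of the moment at which its call begins. There is no depth.
A pose or a line that the arm cannot do raises arm.PlanningError and nothing moves.
- arm.close_job(): hands the job in; it is judged then, once.
The state is a dict: "t": time; "q": joint angles; "dq": joint speeds; "joint_efforts": joint torques, N m; "tool_pos": TCP position; "eef_rot": TCP orientation; "wrist_force": force on the tool from outside, world axes, zero at the start; "torque": the same for the moment, N m; "grip_width": finger opening in mm; "grip_force": force on a finger pad.
Only numpy, scipy, OpenCV 4.12 (cv2) and the standard library are available. Lean on these libraries where they do the work, as an engineer would, in place of code of your own. Each camera call takes 0.05 s, during which the arm holds its last target. There are 200 camera calls.

## Task

The roller mixer has finished: take the hooked rod from its stand, reach over with it and draw the guard's far bolt fully back (toward the robot) with the hook, never with the gripper, then lay the rod back in the forks of its stand. Then swing the clear guard fully open so that it stands up by itself, lift the toner bottle off the rollers and set it down gently, lying in the free bay of the bottle rack, without letting it drop. Leave the other things on the bench where they are.

Things in the scene. Friction and masses are not known exactly. Their poses are not given: they have to be found in the camera images.
- mixer: bench-top roller mixer, dark blue-grey base 420 x 200 mm, rails 98 mm high. Origin: centre of its underside; x along the rollers to the far (belt drive) end, y to the guard's hinge side. Two fixed black rollers (36 mm diameter, axes 62 mm apart, tops 102 mm high, x = -187 to +98 mm) carry the bottle under a clear guard (410 x 180 mm, top 178 mm high). Places 'on the mixer' are in this frame
- bolt (a joint): guard's barrel bolt, a 12 mm bar along x on the outside of the mixer's -y side, far end. 0 = shot into the guard's eye, 0.045 = fully drawn to its stop (to the mixer's -x), in m. 3 N friction plus 8 N per m/s; stays where left; starts 0 to 6 mm drawn; guard is free from 22 mm. To hook: its level 12 mm round side arm at mixer x = 150 mm less the travel, z = 115, y = -127 to -165 mm, then a red 20 mm ball
- guard (a joint): hinge of the clear guard along the mixer's x on its +y side: 0 = closed, 1.75 = fully open at its stop (leaning back past upright), in rad. Stiff friction hinge (0.6 N m): the 0.45 kg guard stays at any angle; about 6 N up at the handle lifts it. The bolt locks it
- guard_hinge (a point): point on the guard's hinge axis beside the handle (mixer x = -60, y = +95, z = 105 mm); the handle circles round it, rising and then moving to the mixer's +y as the guard opens
- guard_handle (a point): middle of the guard's handle: black round bar, 12 mm diameter, along the mixer's x, 100 mm free between two posts, its centre 36 mm above the guard's top. Closed: on the mixer x = -60, y = -60, z = 214 mm
- toner: mixed toner bottle, orange band, blue cap, 0.35 to 0.65 kg, lying on the rollers under the guard, axis along the mixer's x, 123 mm high. Round body 64 mm diameter, 120 mm long; origin in its middle, on the axis; x to the cap, whose end is 100 mm from the origin (the other end: 60 mm)
- rack: flat steel bottle rack, 214 x 216 mm, end walls 24 mm high at x = +-105 mm, two bays along x; origin: centre of its underside. A bay is a pair of black 16 mm round rails (48 mm apart, tops 20 mm above the bench) that cradle a lying bottle. The bay at y = -54 mm holds the spare bottle, the one at y = +54 mm is free
- rack_bay (a point): centre of the free bay: where the axis of a bottle lying on the rails runs, 44 mm above the bench, midway between the end walls (103 mm to each); x along the bay. Either end of the bottle may take the cap
- stand: stand of the rod: dark steel plate 240 x 85 mm with two yellow forks at x = -75 and +95 mm (10 mm thick along x, 46 mm wide, 101 mm high; slots 18 mm wide, open at the top, floor 81 mm high). Origin: underside, below the middle of the rod's handle; x points the way the hook points
- stand_seat (a point): where the middle of the rod's handle is when the rod lies in the forks: 85 mm above the bench, midway across the slots
- rod: hooked pull rod, 0.2 kg, lying level in its stand: orange handle 110 x 22 x 20 mm (x, y, z), 8 mm round steel shaft along x from -100 to +210 mm, an 18 mm ball at x = -102 mm (behind the rear fork), and at x = +210 mm a straight 8 mm hook bent down to z = -44 mm. Origin: middle of the handle, on the shaft's axis; x to the hook, hook to -z
- rod_hook (a point): middle of the hook's straight leg: x = +210, z = -22 mm in the rod's frame
- spare: bystander: a like bottle with a blue band, lying in the other bay of the rack
- paintcup: bystander: lidded clear paint cup with a blue lid, 88 mm diameter, 119 mm high
- tape: bystander: roll of lime green masking tape lying flat, 116 mm diameter, 38 mm high
- hardener: bystander: hardener can, 76 mm diameter, 110 mm high
- driver: bystander: screwdriver with a blue handle lying on the bench

How it is judged (in metres and radians):
On the way, in this order (a step that is already met when the one before it is completed fails the run):
1. the bolt is drawn fully back with the rod's hook at its arm (value of joint bolt above 0.038 m and x of rod_hook in the frame of mixer between 0.09 and 0.16 m and y of rod_hook in the frame of mixer between -0.19 and -0.11 m and z of rod_hook in the frame of mixer between 0.08 and 0.15 m), for 0.1 s.
2. the rod lies back in the forks of its stand, let go (x of rod in the frame of stand_seat between -0.02 and 0.02 m and y of rod in the frame of stand_seat between -0.009 and 0.009 m and z of rod in the frame of stand_seat between -0.008 and 0.008 m and angle between the x axis of rod and the x axis of stand, either way round below 0.1 rad and contact force between the fingers and rod below 0.1 N), for 0.2 s.
3. the guard is swung fully open (value of joint guard above 1.4 rad), for 0.2 s.
4. the bottle is brought down into the free bay while still held (x of toner in the frame of rack_bay between -0.045 and 0.045 m and y of toner in the frame of rack_bay between -0.009 and 0.009 m and z of toner in the frame of rack_bay between -0.006 and 0.006 m and angle between the x axis of toner and the x axis of rack, either way round below 0.12 rad and contact force between the fingers and toner above 0.5 N), for 0.05 s.
At the end, for the whole second after the job is handed in: Bolt drawn 38 mm or more of its 45; rod at rest in both forks (handle within 20 mm along, 9 across, 8 in height of the seat, 0.1 rad); guard open 1.4 rad or more; toner bottle at rest on the free bay's rails (9 mm across, 6 in height, 45 along, 0.12 rad). All let go (x of toner in the frame of rack_bay between -0.045 and 0.045 m and y of toner in the frame of rack_bay between -0.009 and 0.009 m and z of toner in the frame of rack_bay between -0.006 and 0.006 m and angle between the x axis of toner and the x axis of rack, either way round below 0.12 rad and x of rod in the frame of stand_seat between -0.02 and 0.02 m and y of rod in the frame of stand_seat between -0.009 and 0.009 m and z of rod in the frame of stand_seat between -0.008 and 0.008 m and angle between the x axis of rod and the x axis of stand, either way round below 0.1 rad and linear speed of each of toner, rod below 0.02 m/s and angular speed of each of toner, rod below 0.3 rad/s and value of joint guard above 1.4 rad and value of joint bolt above 0.038 m); the robot touches nothing.
It fails at once if the gripper or arm pushes the bolt itself (contact force between any of the fingers, the arm and bolt above 0.5 N).
It fails at once if the bottle is dropped or thrown about (linear speed of toner above 1.5 m/s).
It fails at once if a bystander is moved by more than 30 mm (distance of any of spare, paintcup, tape, hardener, driver from where it was at the start of the episode above 0.03 m).
It fails at once if a standing bystander is knocked over (angle between any of paintcup, tape, hardener's own z axis and vertical above 0.5 rad).
It also fails if it takes over 72 s, if anything falls off the work surface, if the arm or the gripper's body presses on something with over 40 N, if the wrist force passes 120 N, or if a joint passes its speed limit or range.

## Working session

There is one attempt and no reset: what is moved stays moved. The work goes in short steps, each a Python script; the robot and the scene stay as the last script left them, time stands still between calls to the robot, and variables do not carry over. Pictures are saved under pics/ and viewed, at most 12 in all, crops included, and the job is handed in when it is done.

```bash
ls; mkdir -p pics; python3 - <<'E'
from workcell import arm,kin,telemetry,imaging
import cv2,pickle
for n in("scene","top"):
    d=imaging.capture(n);cv2.imwrite(f"pics/{n}0.png",d["pixels"]);pickle.dump(d,open(n+".pkl","wb"))
    print(n,d["camera_matrix"],d["dist_coeffs"],d["world_to_cam"])
print(telemetry.get_state())
E
```

```text
pics
scene [[602.16181748   0.         317.4685695 ]
 [  0.         602.16181748 241.30392561]
 [  0.           0.           1.        ]] [-0.21002807  0.          0.          0.          0.        ] [[ 1.24316468e-01  9.92242505e-01 -4.76580539e-04 -8.50661941e+01]
 [-7.93414094e-01  9.96939818e-02  6.00462477e-01  3.67801542e+02]
 [ 5.95851904e-01 -7.42692483e-02  7.99652791e-01 -1.97619073e+03]
 [ 0.00000000e+00  0.00000000e+00  0.00000000e+00  1.00000000e+00]]
top [[589.12217488   0.         333.58979708]
 [  0.         589.12217488 232.03045994]
 [  0.           0.           1.        ]] [-0.13431081  0.          0.          0.          0.        ] [[ 1.55692358e-02 -9.99675285e-01  2.01723616e-02 -2.52702768e+01]
 [ 9.96997113e-01  1.70518004e-02  7.55380205e-02 -5.70347970e+02]
 [-7.58574672e-02  1.89357170e-02  9.96938856e-01 -1.39259075e+03]
 [ 0.00000000e+00  0.00000000e+00  0.00000000e+00  1.00000000e+00]]
{'t': 0.1, 'q': array([-1.15200302e+00,  2.60627820e-01, -1.39247895e-01,  1.17270854e+00,
       -1.84958070e-05,  1.57080450e+00]), 'dq': array([-3.79491382e-04, -1.81265948e-03,  2.68127533e-03,  1.06526646e-03,
       -7.78748142e-05,  1.28443735e-04]), 'joint_efforts': array([-3.96138348e-04, -4.06509089e+01,  2.54527152e+01,  1.01174059e-02,
       -4.25507523e-06, -1.66758127e-06]), 'tool_pos': array([ 213.23815781, -479.06581366,  230.54020291]), 'eef_rot': array([-3.07126500e+00, -6.52666873e-01,  6.11887318e-04]), 'wrist_force': array([-0.80911168,  0.61991145,  0.05146587]), 'torque': array([-0.02046557,  0.00691569, -0.01947676]), 'grip_force': 0.0, 'grip_width': 85.59182154452846}
```

View pics/scene0.png

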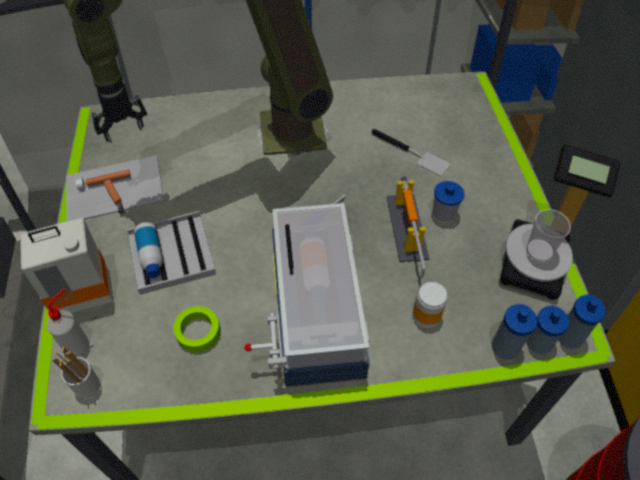

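View pics/top0.png

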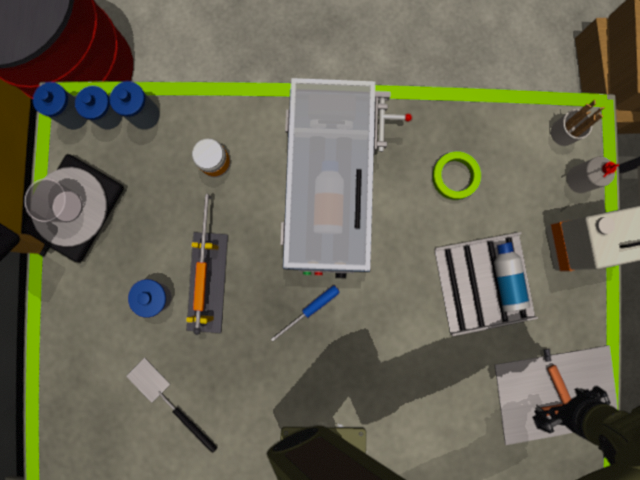

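```bash
cat > h.py <<'E'
import numpy as np,cv2,pickle
from scipy.spatial.transform import Rotation as R
def proj(d,P):
    P=np.atleast_2d(P).astype(float);W=d["world_to_cam"];c=P@W[:3,:3].T+W[:3,3]
    c=c*[1,-1,-1]
    return cv2.projectPoints(c,np.zeros(3),np.zeros(3),d["camera_matrix"],np.array(d["dist_coeffs"]))[0][:,0]
def back(d,uv,z):
    uv=np.atleast_2d(uv).astype(float);n=cv2.undistortPoints(uv[:,None],d["camera_matrix"],np.array(d["dist_coeffs"]))[:,0]
    r=np.c_[n[:,0],-n[:,1],-np.ones(len(n))];W=d["world_to_cam"];r=r@W[:3,:3];o=-W[:3,:3].T@W[:3,3]
    return o+r*((np.asarray(z)-o[2])/r[:,2])[:,None]
def crop(im,x0,y0,x1,y1,s,step=10):
    c=cv2.resize(im[y0:y1,x0:x1],None,fx=s,fy=s,interpolation=cv2.INTER_CUBIC)
    for x in range(-(-x0//step)*step,x1,step):
        X=int((x+.5-x0)*s);cv2.line(c,(X,0),(X,5),(0,0,255),1);cv2.putText(c,str(x),(X-9,15),0,.32,(0,0,255))
    for y in range(-(-y0//step)*step,y1,step):
        Y=int((y+.5-y0)*s);cv2.line(c,(0,Y),(5,Y),(0,0,255),1);cv2.putText(c,str(y),(6,Y+3),0,.32,(0,0,255))
    return c
E
python3 - <<'E'
from h import *
d=pickle.load(open("top.pkl","rb"));im=d["pixels"]
im=cv2.convertScaleAbs(im,alpha=1.3)
a=crop(im,280,72,420,282,2.85);b=crop(im,430,228,540,342,3.5);c=crop(im,178,185,232,340,3.87)
m=np.zeros((600,800,3),np.uint8)
m[:a.shape[0],:a.shape[1]]=a;m[:b.shape[0],405:405+b.shape[1]]=b[:, :395]
# stand rotated below
cv2.imwrite("pics/m1.png",m)
s=pickle.load(open("scene.pkl","rb"))["pixels"];s=cv2.convertScaleAbs(s,alpha=1.4)
e=crop(s,240,190,375,390,3.0)
m=np.zeros((600,800,3),np.uint8);m[:c.shape[0],:c.shape[1]]=c;m[:e.shape[0],220:220+e.shape[1]]=e
cc=crop(s,382,170,440,280,2.6);m[:cc.shape[0],645:645+cc.shape[1]]=cc[:,:155]
cv2.imwrite("pics/m2.png",m)
E
```

```text
(no output)
```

View pics/m1.png

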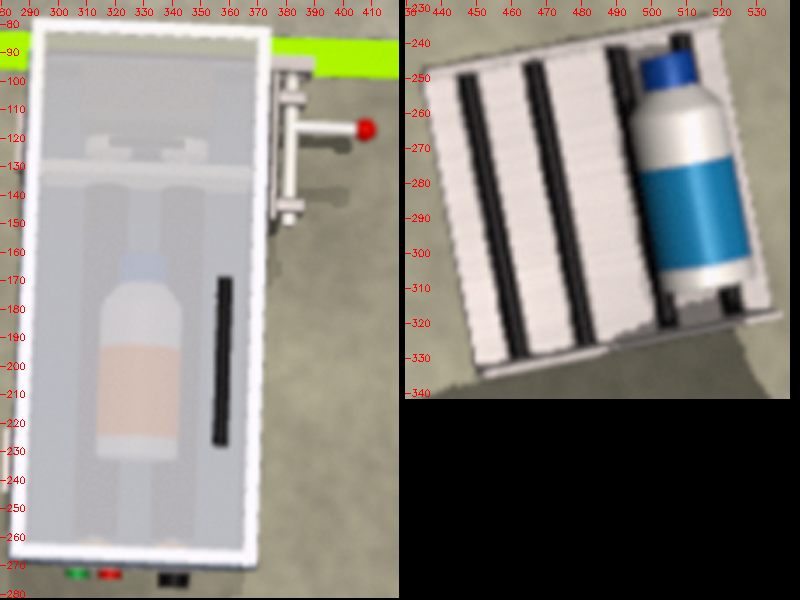

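View pics/m2.png

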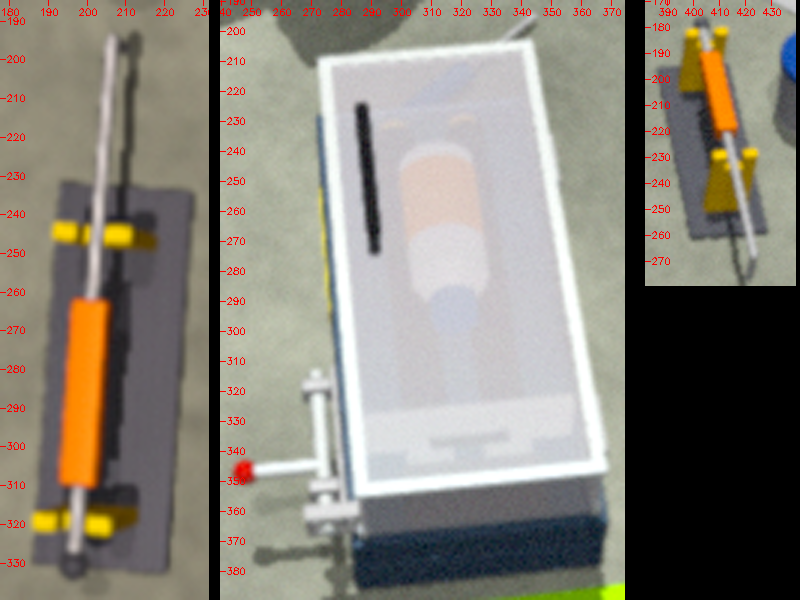

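The overview shows the mixer centred near (330,175) in the top view and the bolt's red ball at (408,117). The stand is at (207,283), with the free bay on the left side of the rack at about (464,287). I'll fit the poses now.

```bash
cat > fit.py <<'E'
from h import *
from scipy.optimize import least_squares as LS
T=pickle.load(open("top.pkl","rb"));S=pickle.load(open("scene.pkl","rb"))
def px(X,s,o,sh=0): return (np.array(X,float)-[sh,0])/s+np.array(o)-.5
def W(p,P):
    c,s=np.cos(p[2]),np.sin(p[2]);P=np.atleast_2d(P)
    return np.c_[p[0]+c*P[:,0]-s*P[:,1],p[1]+s*P[:,0]+c*P[:,1],P[:,2]]
a=(2.85,(280,72));e=(3.0,(240,190),220)
# mixer params x,y,yaw,ballx,ballY,gx,gy
tc=px([(34,26),(270,26),(258,567),(10,557)],*a);sc=px([(357,495),(607,470),(532,40),(320,57)],*e) # top: far+y,far-y,near-y,near+y
th=px([(225,277),(220,446)],*a);tb=px([(366,129)],*a)
sh=px([(375,253),(362,103)],*e);sb=px([(245,470)],*e)
def res(p):
    g=lambda sx,sy:(p[5]+205*sx,p[6]+90*sy,178)
    H=W(p,[(-5,-60,217),(-115,-60,217)]);B=W(p,[(p[3],p[4],115)])
    r=[proj(T,W(p,[g(1,1),g(1,-1),g(-1,-1),g(-1,1)]))-tc, proj(S,W(p,[g(1,-1),g(1,1),g(-1,1),g(-1,-1)]))-sc]
    h=[(proj(T,H)-th).mean(0,keepdims=True)*2,(proj(S,H)-sh).mean(0,keepdims=True)*2,proj(T,B)-tb,proj(S,B)-sb]
    return np.concatenate(r+h).ravel()
m=LS(res,[620,0,0,150,-172,0,0]);print("mixer",m.x.round(3));print(m.fun.round(1))
c=(3.87,(178,185))
f=px([(72.5,523),(91,233)],*c);k=px([(84.7,392.5)],*c);hk=px([(110,38),(73,565)],*c)
F=back(T,f,[101,101]);yaw=np.arctan2(*(F[1]-F[0])[1::-1]);u=(F[1]-F[0])/np.linalg.norm(F[1]-F[0])
print("forks",F.round(1),np.linalg.norm(F[1]-F[0]),yaw,"seat",(F[0]+75*u).round(1),(F[1]-95*u).round(1))
K=back(T,k,[95]);E=back(T,hk,[87,90]);print("handle",K.round(1),"hook,ball",E.round(1),np.arctan2(*(E[0]-E[1])[1::-1]))
sk=px([(718,92)],2.6,(382,170),645);print("handle scene",back(S,sk,[93]).round(1))
b=(3.5,(430,228),405)
r=px([(468,75),(517,357),(534,62),(586,343)],*b);Q=back(T,r,[20]*4);print("rails",Q.round(1),Q.mean(0))
co=px([(423,68),(716,18),(778,316),(483,376)],*b);C=back(T,co,[24]*4);print("rackc",C.round(1),C.mean(0),np.arctan2(*(C[0]-C[3])[1::-1]),np.arctan2(*(C[1]-C[2])[1::-1]))
ctr=C.mean(0);yw=np.arctan2(*(Q[0]-Q[1])[1::-1]);yw2=np.arctan2(*(Q[2]-Q[3])[1::-1]);print(yw,yw2)
print("bay from corners",ctr+54*np.array([-np.sin(yw),np.cos(yw),0]))
t=px([(140,252),(97,400),(180,400),(137,460)],*a);print("toner cap end, edges, bottom",back(T,t,[123,123,123,123]).round(1))
E
python3 fit.py
```

```text
mixer [ 6.92830e+02 -2.41500e+00 -1.60000e-02  1.42306e+02 -1.76002e+02
 -4.91500e+00 -6.20000e-02]
[ 0.2 -1.6 -0.8  1.4 -1.2 -1.6  1.2 -0.8  0.4 -1.5 -0.9 -1.4 -0.8 -0.1
  0.2  0.1  0.4 -4.5 -0.2 -6.3 -0.1 -0.1 -0.2 -0. ]
forks [[361.4 292.  101. ]
 [530.7 285.8 101. ]] 169.43449741819575 -0.036978362417358676 seat [436.3 289.3 101. ] [435.8 289.3 101. ]
handle [[437.3 288.   95. ]] hook,ball [[647.9 281.2  87. ]
 [335.9 293.5  90. ]] -0.0394622656593592
handle scene [[442.9 287.6  93. ]]
rails [[ 534.5 -292.4   20. ]
 [ 340.6 -327.8   20. ]
 [ 544.2 -338.9   20. ]
 [ 350.4 -376.3   20. ]] [ 442.46162554 -333.82797037   20.        ]
rackc [[ 538.7 -260.1   24. ]
 [ 576.7 -467.9   24. ]
 [ 369.6 -512.2   24. ]
 [ 327.9 -303.3   24. ]] [ 453.22707464 -385.84679804   24.        ] 0.20200420088625984 0.21077917471132343
0.18067818882166628 0.19068670707211374
bay from corners [ 443.52344938 -332.7258073    24.        ]
toner cap end, edges, bottom [[ 7.258e+02 -3.000e-01  1.230e+02]
 [ 6.074e+02  3.150e+01  1.230e+02]
 [ 6.086e+02 -3.360e+01  1.230e+02]
 [ 5.608e+02 -6.000e-01  1.230e+02]]
```

```bash
cat >> h.py <<'E'
from workcell import arm,kin,telemetry,imaging
MX=np.array([692.8,-2.4]);MY=-0.016
def mix(x,y,z):
    c,s=np.cos(MY),np.sin(MY);return np.array([MX[0]+c*x-s*y,MX[1]+s*x+c*y,z])
def ori(yaw,tilt=0): return (R.from_euler('z',yaw)*R.from_euler('x',tilt)*R.from_euler('x',np.pi)).as_rotvec()
def gp(p,rv): # TCP for grasp point p
    return np.asarray(p,float)+19*R.from_rotvec(rv).as_matrix()[:,2]
def handle(th):
    d=np.array([-155,109.]);c,s=np.cos(-th),np.sin(-th)
    return mix(-60,95+c*d[0]-s*d[1],105+s*d[0]+c*d[1])
SEAT=np.array([436.8,288.8,85]);SY=-0.038;BAY=np.array([443,-333,44.]);BY=0.195
def st(): 
    s=telemetry.get_state();return "t%.1f"%s["t"],s["tool_pos"].round(1),s["wrist_force"].round(1),round(s["grip_width"],1),round(s["grip_force"],1)
E
python3 - <<'E'
from h import *
for f in(0,np.pi):
  print("flip",f)
  def t(n,p,rv):
    q=kin.inverse_kinematics(gp(p,rv),rv);print(n,np.round(p),None if q is None else np.round(q,2))
  t("pick",SEAT,ori(SY+f));t("up",SEAT+[0,0,100],ori(SY+f))
  r=R.from_euler('z',MY).as_matrix()
  for x in(190,115):t("hook",mix(x-210,-150,142),ori(MY+f))
  t("hookhi",mix(190-210,-150,270),ori(MY+f))
  for th in(0,.5,1,1.4,1.65):
    for k in(0,.35,.6):t(f"guard{th},{k}",handle(th),ori(MY+f,-k*th))
  t("bot",[612,0,128],ori(MY+f));t("bothi",[612,0,300],ori(MY+f))
  t("bay",BAY+[0,0,5],ori(BY+f))
E
```

```text
flip 0
pick [437. 289.  85.] [ 0.58  0.38 -0.42  0.76 -0.   -2.52]
up [437. 289. 185.] [ 0.58  0.29 -0.27  1.01 -0.   -2.52]
hook [ 670. -152.  142.] [-0.22  0.59  0.11  1.09  0.    2.93]
hook [ 595. -151.  142.] [-0.25  0.47 -0.1   1.    0.    2.91]
hookhi [ 670. -152.  270.] [-0.22  0.55  0.37  1.39  0.    2.93]
guard0,0 [632. -61. 214.] [-0.1   0.47  0.08  1.19  0.    3.06]
guard0,0.35 [632. -61. 214.] [-0.1   0.47  0.08  1.19  0.    3.06]
guard0,0.6 [632. -61. 214.] [-0.1   0.47  0.08  1.19  0.    3.06]
guard0.5,0 [633.  10. 275.] [ 0.02  0.44  0.2   1.33  0.   -3.11]
guard0.5,0.35 [633.  10. 275.] [ 0.1   0.46  0.21  1.35 -0.17 -3.03]
guard0.5,0.6 [633.  10. 275.] [ 0.15  0.48  0.22  1.37 -0.3  -2.96]
guard1,0 [634. 102. 294.] [ 0.16  0.46  0.28  1.39  0.   -2.97]
guard1,0.35 [634. 102. 294.] [ 0.31  0.54  0.37  1.51 -0.33 -2.79]
guard1,0.6 [634. 102. 294.] [ 0.4   0.63  0.43  1.64 -0.54 -2.65]
guard1.4,0 [636. 175. 276.] [ 0.27  0.49  0.29  1.37  0.   -2.86]
guard1.4,0.35 [636. 175. 276.] [ 0.46  0.67  0.5   1.64 -0.43 -2.61]
guard1.4,0.6 [636. 175. 276.] [ 0.56  0.85  0.66  1.
[... 1136 characters left out ...]
9 0.   0.17]
guard1,0.35 [634. 102. 294.] [-0.    0.44  0.2   1.33  0.35  0.01]
guard1,0.6 [634. 102. 294.] [-0.11  0.47  0.16  1.32  0.6  -0.11]
guard1.4,0 [636. 175. 276.] [0.27 0.49 0.29 1.37 0.   0.28]
guard1.4,0.35 [636. 175. 276.] [0.05 0.45 0.12 1.21 0.49 0.08]
guard1.4,0.6 [636. 175. 276.] [-0.08  0.5   0.03  1.18  0.84 -0.09]
guard1.65,0 [636. 214. 251.] [0.33 0.52 0.27 1.32 0.   0.34]
guard1.65,0.35 [636. 214. 251.] [0.08 0.46 0.04 1.09 0.57 0.11]
guard1.65,0.6 [636. 214. 251.] [-0.06  0.54 -0.07  1.03  0.99 -0.08]
bot [612   0 128] [ 0.    0.48 -0.13  0.96  0.    0.02]
bothi [612   0 300] [0.   0.4  0.2  1.37 0.   0.02]
bay [ 443. -333.   49.] [-0.64  0.47 -0.39  0.71  0.   -0.84]
```

```bash
python3 - <<'E'
from h import *
F=np.pi;rv=ori(SY+F);g=gp(SEAT,rv)
arm.goto(g+[0,0,120],rv)
arm.set_gripper(50)
arm.move_linear(g,feed=120);print(st())
arm.set_gripper(10,70);print(st())
arm.move_linear(g+[0,0,220],feed=200);print(st())
rm=ori(MY+F)
arm.goto(gp(mix(185-210,-150,305),rm),rm)
arm.move_linear(gp(mix(185-210,-150,200),rm),feed=200);print(st())
for n in("top","scene"):
    d=imaging.capture(n);pickle.dump(d,open(n+"1.pkl","wb"))
T=pickle.load(open("top1.pkl","rb"));S=pickle.load(open("scene1.pkl","rb"))
m=np.zeros((600,800,3),np.uint8)
a=crop(T["pixels"],340,70,440,210,4);b=crop(S["pixels"],225,220,325,370,4)
m[:a.shape[0],:400]=a;m[:b.shape[0],400:800]=b;cv2.imwrite("pics/m3.png",m)
print(proj(T,mix(185,-150,200)),proj(S,mix(185,-150,200)),proj(S,mix(185,-150,156)))
E
```

```text
('t4.5', array([437.4, 289.2,  66.7]), array([-0.6,  0.3,  0.1]), 50.2, 0.0)
('t4.9', array([437.4, 289.2,  66.8]), array([-0.4, -0.5,  4.7]), 21.0, 68.3)
('t6.1', array([436.1, 288.4, 284.6]), array([-0.1, -0.2, -2.5]), 21.0, 68.4)
('t8.6', array([ 666. , -151.4,  182.1]), array([ 0.5,  0.2, -0.9]), 20.9, 68.4)
[[401.79860452  86.61038266]] [[256.75681069 344.66452127]] [[258.44959574 353.75176709]]
```

View pics/m3.png

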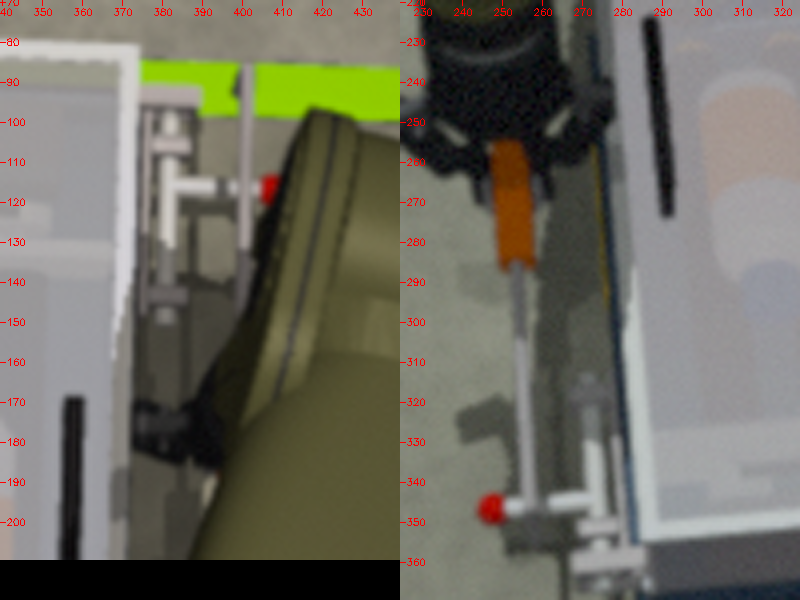

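```bash
python3 - <<'E'
from h import *
rm=ori(MY+np.pi);P=lambda x,z:gp(mix(x-210,-150,z),rm)
print(arm.move_linear(P(185,142),feed=120,guard=12),st())
if arm.move_linear(P(140,142),feed=80,guard=15): print("stop1")
print(st())
r=arm.move_linear(P(98,142),feed=50,guard=14);print(r,st())
arm.sleep(.2);print(st())
for n in("top","scene"):
    d=imaging.capture(n);pickle.dump(d,open(n+"2.pkl","wb"))
T=pickle.load(open("top2.pkl","rb"));S=pickle.load(open("scene2.pkl","rb"))
m=np.zeros((600,800,3),np.uint8)
a=crop(T["pixels"],340,70,440,210,4);b=crop(S["pixels"],225,220,325,370,4)
m[:a.shape[0],:400]=a;m[:b.shape[0],400:800]=b;cv2.imwrite("pics/m4.png",m)
E
```

```text
False ('t9.3', array([ 666. , -152.2,  123.8]), array([-0.6, -0.5, -1.2]), 20.6, 68.4)
('t10.1', array([ 620.4, -151.3,  123.5]), array([-0.1, -0.1, -2. ]), 21.0, 68.5)
True ('t10.7', array([ 590.4, -150.9,  123.4]), array([ 2.1, -0.2, -1.8]), 20.9, 69.1)
('t10.9', array([ 590.5, -150.7,  122.3]), array([ 1.4,  0.7, -1.2]), 20.4, 69.2)
```

View pics/m4.png

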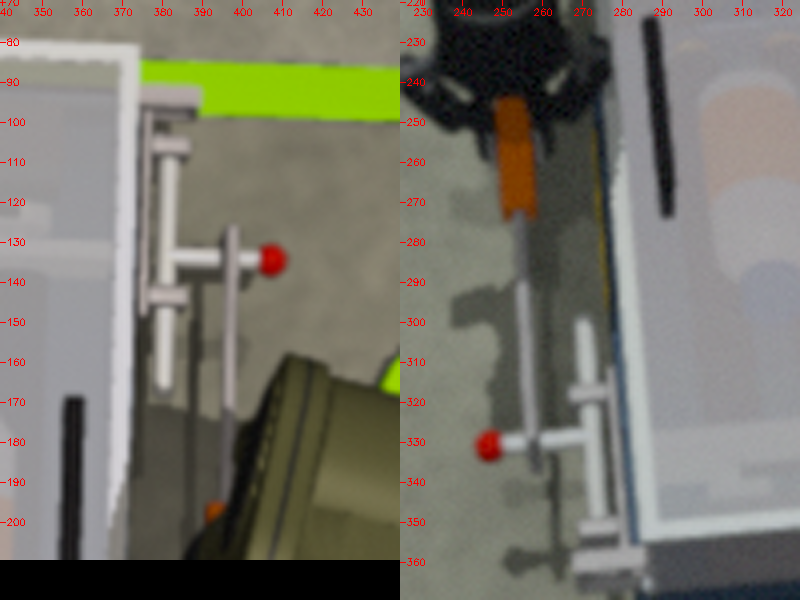

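The ball moved from v=117 to v=134.5 in the top view, about 38 mm, and the hook is still behind the arm. I'll pull a little harder to confirm the stop.

```bash
python3 - <<'E'
from h import *
rm=ori(MY+np.pi);P=lambda x,z:gp(mix(x-210,-150,z),rm)
r=arm.move_linear(P(94,142),feed=40,guard=25);print(r,st())
arm.sleep(.3);print(st())
d=imaging.capture("top");pickle.dump(d,open("top3.pkl","wb"))
im=d["pixels"].astype(int);mk=(im[...,2]>150)&(im[...,1]<70)&(im[...,0]<70);mk[:,:380]=0;mk[:90]=0;mk[180:]=0;mk[:,440:]=0
ys,xs=np.nonzero(mk);c=[xs.mean(),ys.mean()];print(c,back(d,c,[115]))
d=pickle.load(open("top.pkl","rb"));im=d["pixels"].astype(int);mk=(im[...,2]>150)&(im[...,1]<70)&(im[...,0]<70);mk[:,:380]=0;mk[:90]=0;mk[180:]=0;mk[:,440:]=0
ys,xs=np.nonzero(mk);c=[xs.mean(),ys.mean()];print(c,back(d,c,[115]))
E
```

```text
True ('t11.3', array([ 590.5, -151.5,  124.3]), array([ 3.1,  0.1, -2.4]), 21.1, 69.7)
('t11.6', array([ 590.4, -151.4,  123.6]), array([ 2.1,  0.1, -0.4]), 20.9, 69.8)
[np.float64(407.72), np.float64(134.16)] [[ 791.28132979 -180.48032774  115.        ]]
[np.float64(408.0), np.float64(116.5)] [[ 832.89666305 -181.13731826  115.        ]]
```

```bash
python3 - <<'E'
from h import *
F=np.pi;rm=ori(MY+F);P=lambda x,z:gp(mix(x-210,-150,z),rm)
arm.move_linear(P(135,142),feed=150)
arm.move_linear(P(135,305),feed=250)
rv=ori(SY+F);g=gp(SEAT,rv)
arm.goto(g+[0,0,220],rv)
arm.move_linear(g+[0,0,30],feed=200);print(st())
print(arm.move_linear(g+[0,0,.5],feed=50,guard=10),st())
arm.set_gripper(50);print(st())
arm.move_linear(g+[0,0,150],feed=250)
MYm=ori(MY+F);arm.goto(gp(handle(0)+[0,0,90],MYm),MYm)
d=imaging.capture("top");pickle.dump(d,open("top4.pkl","wb"));s=imaging.capture("scene");pickle.dump(s,open("scene4.pkl","wb"))
m=np.zeros((600,800,3),np.uint8)
a=crop(d["pixels"],178,185,232,340,3.8);m[:a.shape[0],:a.shape[1]]=a
b=crop(s["pixels"],382,170,440,280,4.5);m[:b.shape[0],220:220+b.shape[1]]=b
b=crop(s["pixels"],265,170,340,300,4);m[:b.shape[0],490:490+b.shape[1]]=b
cv2.imwrite("pics/m5.png",m)
E
```

```text
('t15.6', array([437.8, 289.2,  97. ]), array([ 0.2,  0.1, -1.9]), 20.7, 69.7)
True ('t16.2', array([436.4, 288.5,  66.8]), array([-1.4, -1. ,  4.9]), 20.7, 71.1)
('t16.6', array([435.5, 288. ,  65.9]), array([ 0.2, -0. , -0.4]), 50.3, 0.0)
```

View pics/m5.png

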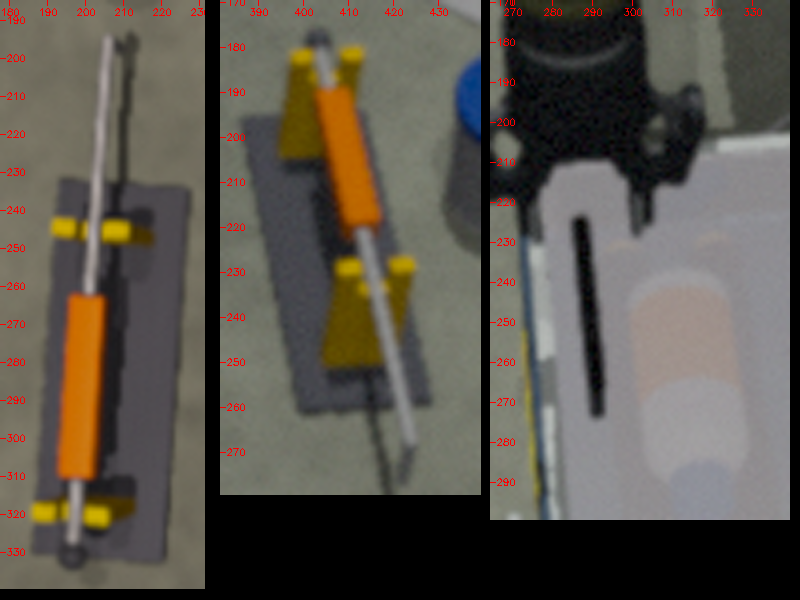

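The rod is back in both forks, at the same pixels as before the pick (hook end at (206,194), ball at (196,330)). Next is the guard.

```bash
python3 - <<'E'
from h import *
F=np.pi;r0=ori(MY+F)
arm.set_gripper(40)
print(arm.move_linear(gp(handle(0),r0),feed=120,guard=10),st())
arm.set_gripper(5,35);print(st())
for th in np.linspace(0,1.66,14)[1:]:
    rv=ori(MY+F,.25*th);arm.move_linear(gp(handle(th),rv),rv,feed=110)
    s=telemetry.get_state();print(round(th,2),s["wrist_force"].round(0),round(s["grip_width"],1),s["tool_pos"].round(0))
    if np.linalg.norm(s["wrist_force"])>45 or s["grip_width"]<9: print("abort");break
print(st())
d=imaging.capture("top");s=imaging.capture("scene")
m=np.hstack([cv2.resize(d["pixels"][60:300,200:420],(400,436)),cv2.resize(s["pixels"][150:400,250:480],(400,436))])
cv2.imwrite("pics/m6.png",m)
E
```

```text
False ('t20.1', array([632.4, -61.5, 195.8]), array([ 0.4, -0.1,  0.2]), 40.1, 0.0)
('t20.5', array([632.5, -61.8, 195.9]), array([ 0.6, -1.9,  2.6]), 10.7, 34.1)
0.13 [ 1. -4.  3.] 11.0 [633. -47. 215.]
0.26 [ 0. -4.  6.] 10.8 [633. -31. 231.]
0.38 [ 0. -4.  7.] 10.4 [633. -12. 246.]
0.51 [ 0. -4. 10.] 10.8 [634.   8. 259.]
0.64 [-1. -2. 11.] 10.6 [634.  30. 268.]
0.77 [-2. -1. 12.] 10.7 [634.  54. 275.]
0.89 [ 1. -0. 10.] 11.3 [635.  78. 277.]
1.02 [1. 2. 8.] 10.7 [635. 102. 277.]
1.15 [3. 3. 6.] 10.9 [636. 126. 273.]
1.28 [4. 5. 4.] 10.9 [636. 149. 266.]
1.4 [5. 4. 0.] 10.7 [636. 171. 257.]
1.53 [ 5.  3. -2.] 10.4 [637. 192. 244.]
1.66 [ 6.  2. -4.] 10.9 [637. 210. 230.]
('t25.3', array([636.7, 210.1, 229.6]), array([ 6.1,  2. , -3.5]), 10.9, 36.3)
```

View pics/m6.png

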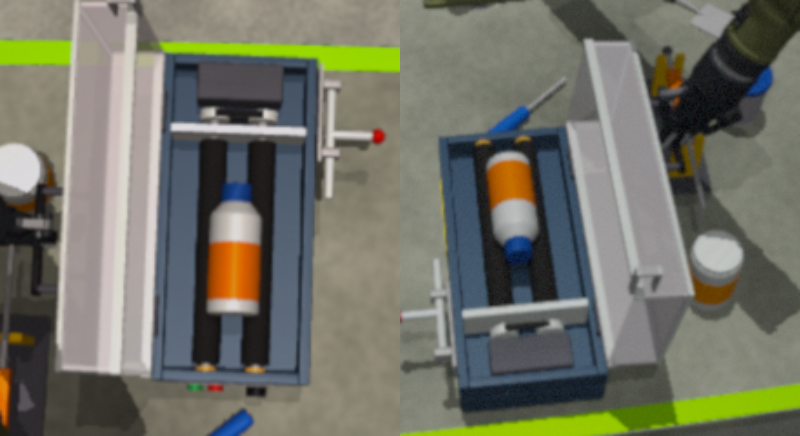

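The guard stands open, and the toner bottle is exposed on the rollers with its cap pointing away from the robot. I'll release the guard and grasp the bottle.

```bash
python3 - <<'E'
from h import *
F=np.pi
arm.set_gripper(26)
s=telemetry.get_state();z=R.from_rotvec(s["eef_rot"]).as_matrix()[:,2]
arm.move_linear(s["tool_pos"]-100*z,feed=150)
p=telemetry.get_state()["tool_pos"];arm.move_linear([p[0],p[1],400],feed=250);print(st())
rv=ori(MY+F);arm.goto(gp([620,-2,330],rv),rv)
arm.set_gripper(85)
d=imaging.capture("top");s=imaging.capture("scene")
T=pickle.load(open("top.pkl","rb"))
e=back(T,np.array([(233,313),(237,184),(207,260),(261,260)])/1.818+[199.7,59.7],[123,135,123,123]);print(e.round(1))
m=np.hstack([cv2.resize(d["pixels"][60:300,200:420],(400,436)),cv2.resize(s["pixels"][150:400,250:480],(400,436))])
cv2.imwrite("pics/m7.png",m);print(st())
E
```

```text
Traceback (most recent call last):
workcell.PlanningError: the arm cannot follow that straight line within its joint ranges
```

```bash
python3 - <<'E'
from h import *
F=np.pi;print(st())
rv=ori(MY+F);c=telemetry.get_state()["tool_pos"]
arm.goto([610,c[1],355],rv);print(st())
arm.move_linear([615,-2,355],rv,feed=250)
arm.set_gripper(85)
d=imaging.capture("top");s=imaging.capture("scene")
T=pickle.load(open("top.pkl","rb"))
e=back(T,np.array([(233,313),(237,184),(207,260),(261,260)])/1.818+[199.7,59.7],[123,135,123,123]);print(e.round(1))
m=np.hstack([cv2.resize(d["pixels"][60:300,200:420],(400,436)),cv2.resize(s["pixels"][150:400,250:480],(400,436))])
cv2.imwrite("pics/m7.png",m);print(st())
E
```

```text
('t26.5', array([636. , 248.6, 322.4]), array([-0.5, -1.1, -0.7]), 25.8, 0.0)
('t26.9', array([609.3, 246.1, 356.8]), array([-0.4,  0.1, -0.1]), 26.1, 0.0)
[[563.1  -1.3 123. ]
 [721.2  -3.4 135. ]
 [628.   31.8 123. ]
 [629.2 -34.7 123. ]]
('t28.8', array([615. ,  -2.1, 355. ]), array([-0.3,  0.5, -0.1]), 85.1, 0.0)
```

View pics/m7.png

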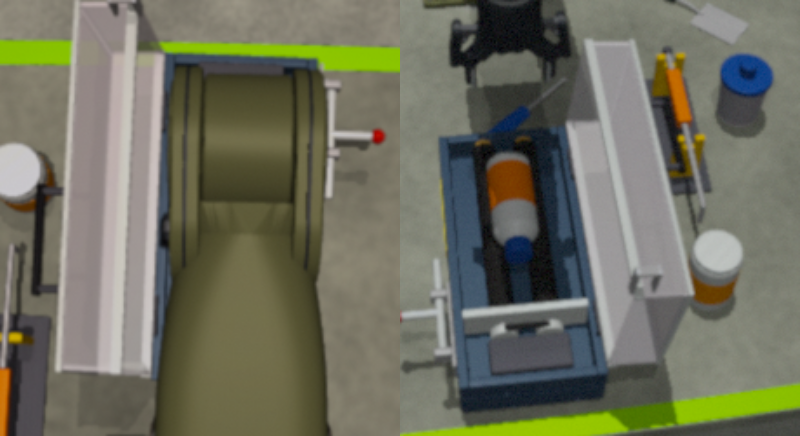

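The guard holds by itself, and the bottle origin is at about (622,-1.5). Next I grasp it, lift it and carry it to the bay.

```bash
python3 - <<'E'
from h import *
F=np.pi
print(arm.move_linear([621,-1.5,105],feed=150,guard=10),st())
arm.set_gripper(50,60);print(st())
arm.move_linear([621,-1.5,150],feed=100);print(st())
arm.move_linear([621,-1.5,340],feed=220);print(st())
rv=ori(BY+F);arm.goto([BAY[0],BAY[1],220],rv);print(st())
d=imaging.capture("top");s=imaging.capture("scene");pickle.dump((d,s),open("p8.pkl","wb"))
m=np.hstack([cv2.resize(d["pixels"][210:360,420:570],(400,400)),cv2.resize(s["pixels"][150:320,100:270],(400,400))])
cv2.imwrite("pics/m8.png",m)
E
```

```text
False ('t30.6', array([621.7,  -1.5, 105.9]), array([0.2, 0.3, 0.1]), 85.0, 0.0)
('t30.9', array([621.6,  -2.5, 106.4]), array([-2.1, -3.5,  7.2]), 62.3, 66.8)
('t31.5', array([620.3,  -1.3, 149.1]), array([-0.1,  0.1, -5.4]), 62.2, 66.6)
('t32.5', array([620.4,  -1.5, 338.4]), array([ 0.3, -0.5, -6.3]), 62.0, 66.6)
('t34.0', array([ 443.9, -332.6,  220.3]), array([ 0.7,  0.4, -5.3]), 61.8, 66.5)
```

View pics/m8.png

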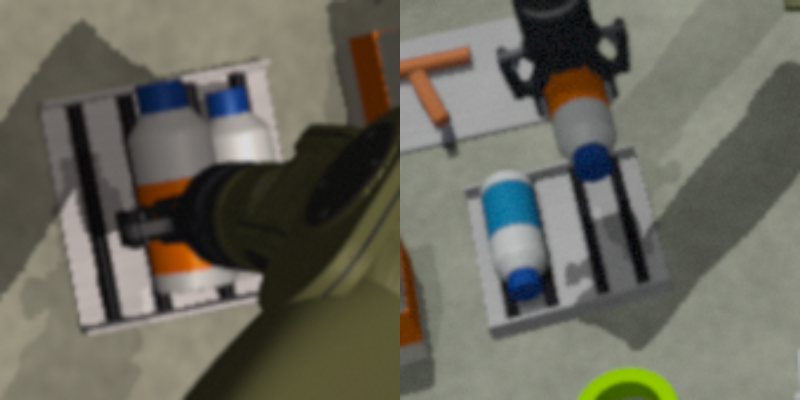

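The bottle is held squarely above the free bay (tool at 444,-333), so I'll lower it.

```bash
python3 - <<'E'
from h import *
arm.move_linear([BAY[0],BAY[1],60],feed=150);print(st())
print(arm.move_linear([BAY[0],BAY[1],24],feed=30,guard=4),st())
arm.sleep(.3);print(st())
d=imaging.capture("top");s=imaging.capture("scene")
m=np.hstack([cv2.resize(d["pixels"][210:360,420:570],(400,400)),cv2.resize(s["pixels"][150:320,100:270],(400,400))])
cv2.imwrite("pics/m9.png",m)
E
```

```text
('t35.3', array([ 443.8, -333.5,   60.9]), array([ 0.8,  0. , -5.3]), 62.2, 66.5)
True ('t36.2', array([ 442.9, -333.2,   29.9]), array([ 0.1, -1. ,  3.1]), 62.3, 67.3)
('t36.5', array([ 442.9, -333.2,   29.9]), array([ 1.6, -2.9,  5.4]), 62.4, 67.4)
```

View pics/m9.png

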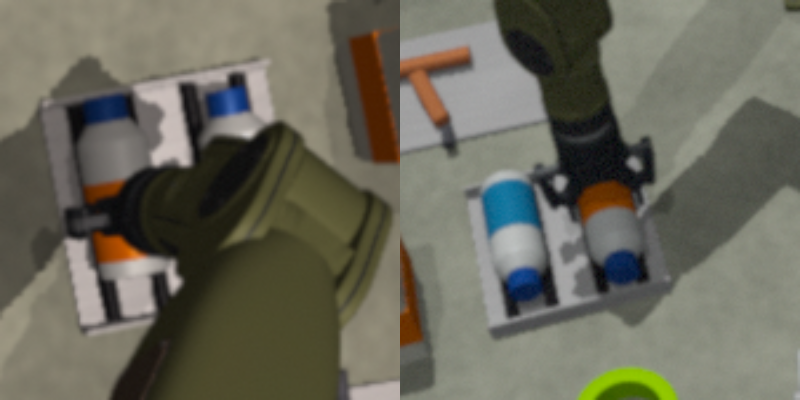

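It touched down at 29.9 mm, with the cap end only about 3 mm from the far end wall. I'll lift, shift 20 mm toward the robot along the bay, and set it down again.

```bash
python3 - <<'E'
from h import *
n=BAY-20*np.array([np.cos(BY),np.sin(BY),0])
arm.move_linear([BAY[0],BAY[1],55],feed=60)
arm.move_linear([n[0],n[1],55],feed=60)
print(arm.move_linear([n[0],n[1],34],feed=60),st())
print(arm.move_linear([n[0],n[1],23],feed=20,guard=8),st())
arm.sleep(.3);print(st())
d=imaging.capture("top")
cv2.imwrite("pics/m10a.png",d["pixels"])
E
```

```text
False ('t38.2', array([ 423. , -336.4,   33.3]), array([ 0. ,  0.5, -5.4]), 62.3, 66.5)
True ('t38.6', array([ 424.2, -337.9,   29.4]), array([ 0.9, -1.2,  3.2]), 62.2, 67.3)
('t38.9', array([ 424.2, -337.9,   29.4]), array([ 0.8, -2.3,  7.3]), 62.1, 67.4)
```

```bash
python3 - <<'E'
from h import *
u=np.array([np.cos(BY),np.sin(BY),0]);v=np.array([-u[1],u[0],0])
n=BAY-20*u-3*v
arm.move_linear([n[0],n[1],36],feed=60);print(st())
print(arm.move_linear([n[0],n[1],22],feed=20,guard=8),st())
arm.sleep(.3);print(st())
E
```

```text
('t39.2', array([ 423.4, -339.3,   35.6]), array([ 0.2,  0.2, -5.9]), 62.0, 66.8)
True ('t39.7', array([ 424. , -340.3,   27.9]), array([ 0.5, -2.3,  2.7]), 62.7, 67.4)
('t40.0', array([ 424. , -340.2,   27.8]), array([ 2.2, -3.9,  6.1]), 62.4, 67.5)
```

```bash
python3 - <<'E'
from h import *
u=np.array([np.cos(BY),np.sin(BY),0]);v=np.array([-u[1],u[0],0])
n=BAY-20*u-5.5*v
arm.move_linear([n[0],n[1],34],feed=60);print(st())
print(arm.move_linear([n[0],n[1],21],feed=20,guard=8),st())
arm.sleep(.3);print(st())
c=telemetry.get_state()["tool_pos"]
arm.set_gripper(82);print(st())
arm.move_linear([c[0],c[1],200],feed=150)
arm.goto([300,-480,300],ori(BY+np.pi));print(st())
d=imaging.capture("top");s=imaging.capture("scene")
m=np.zeros((600,800,3),np.uint8)
a=crop(d["pixels"],430,228,540,342,3.5);m[:a.shape[0],:385]=a
b=cv2.resize(s["pixels"][130:400,60:460],(400,270));m[:270,395:795]=b
b=cv2.resize(d["pixels"][60:360,160:560],(266,200));m[400:600,:266]=b
b=crop(d["pixels"],178,185,232,340,2);m[280:280+b.shape[0],400:400+b.shape[1]]=b
cv2.imwrite("pics/m10.png",m)
E
```

```text
('t40.3', array([ 423., -341.,   33.]), array([-0.2,  0.7, -5.5]), 62.5, 66.8)
True ('t40.7', array([ 424. , -341.4,   27.2]), array([-0.3,  0.7,  4.2]), 62.5, 67.6)
('t41.0', array([ 423.9, -341.4,   27.1]), array([0.2, 1.6, 4.8]), 62.2, 67.8)
('t41.3', array([ 422.4, -340.7,   25.7]), array([0.1, 0.5, 0.3]), 82.1, 0.0)
('t43.5', array([ 300.3, -479.1,  298.9]), array([ 0.2,  0.6, -0.7]), 82.0, 0.0)
```

View pics/m10.png

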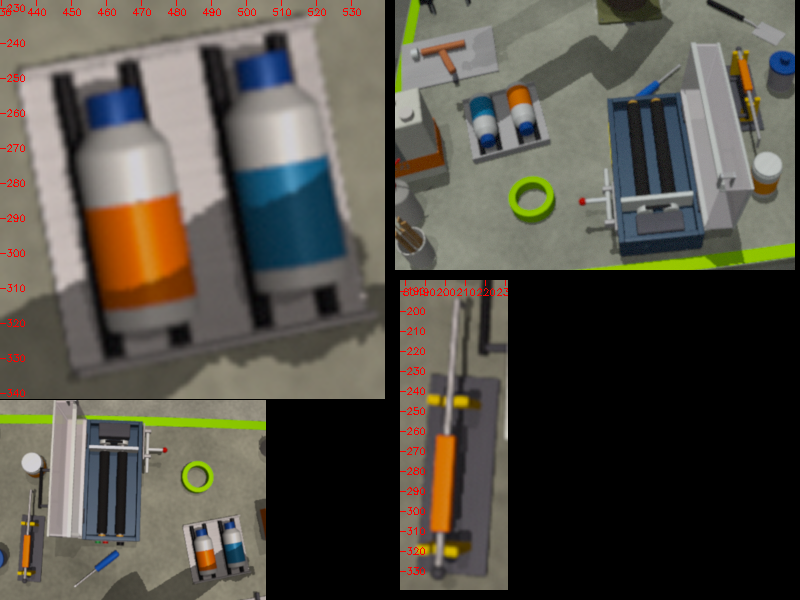

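The bottle lies in the free bay, parallel to the spare. The rod is in its forks, the guard is open and the bolt is drawn, so I'm handing the job in.

```bash
python3 -c "
from workcell import arm;print(arm.close_job())"
```

```text
the job is handed in; nothing more can be done
None
```

The job is handed in with no verdict returned: the bolt was drawn to its stop with the hook, the rod is back in its forks, the guard stands open, and the toner bottle lies in the free bay, all let go at about 44 s.

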